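Push a cracked ashing dish through the flap of the broken-ware bin

TASK

The cracked porcelain dish on the ledge of the broken-ware bin is to be thrown away. Push the bin's sloping self-closing flap open with one finger and, keeping it open with that finger, push the dish along the ledge and over the edge into the bin with the other finger; then take the hand out so that the flap falls shut behind it. Do not pick the dish up, do not shove the flap open with the dish, and leave the things standing around the bin alone.

Things in the scene. Friction and masses are not known exactly. Their poses are not given: they have to be found in the camera images.
- bin: Broken-ware bin fixed to the bench: grey box 240 (x) x 136 x 130 mm high, hollow, steel lid, inner floor at z 9. Origin on the bench under the middle of the mouth's near edge; x points level from the ledge into the mouth (the pushing direction), y left, z up. Nothing stands over ledge or flap; the highest part is the hood's roof behind the hinge, x 88 to 114 mm, z 179.
- ledge (a point): Middle of the bin's flat level feed ledge, on its top (bin x -68, y 0, z 130 mm). The ledge spans bin x -136 to 0 and y -72 to 72 mm; 9 mm high curbs along its two sides (inner faces at y +-68), nothing at its near end.
- mouth (a point): Middle of the straight edge where the ledge ends and the mouth begins, on the ledge's top (bin x 0, y 0, z 130 mm). The mouth is 109 mm wide between two upright cheeks (3 mm thick, at y +-56, upper edges 7 mm above the flap) and is closed by the sloping flap.
- flap (a joint): Flap angle, rad: 0 shut, grows as it is pushed in and down, stop at 1.15. A spring shuts it when let go (1 to 3 N at the finger); the dish's weight does not open it. A fingertip just above ledge height moving level along bin +x presses it open ever wider: leading side of the tip at bin x 44 mm gives about 0.25, 60 mm 0.5, 75 mm 0.8.
- hinge (a point): Middle of the flap's level hinge pin, along the bin's y, at bin x 88, z 170 mm (40 mm above the ledge). A finger pointing down must stay short of it (bin x under 80 mm).
- flap_edge (a point): Middle of the flap's free lower edge, moving with it; shut, at bin x 3, y 0, z 130 mm, level with the ledge. The flap is an aluminium plate 104 mm wide, 94 mm from hinge to free edge, 3 mm thick; shut, it rises at 25 degrees from this edge to the hinge.
- dish_center (a point): The cracked dish: low round white porcelain ashing dish, open above, upright wall, flat bottom, outer diameter 46 mm, 20 mm high, about 35 g, standing on the ledge. Point on its axis, half-way up (10 mm above the ledge). It slides when pushed on its wall and tips over the edge into the bin once its middle is past the edge and the flap is open.
- flask: Empty conical glass flask with a cork, base diameter 64 mm, 114 mm high, standing on the bench left of the bin. Origin: centre of its underside, z up. Leave alone.
- crucible: Small sound porcelain crucible with lid and knob, diameter 48 mm, 46 mm high, on the bench right of the bin. Origin: centre of its underside, z up. Leave alone.
- marker: White marker pen with black cap, 122 mm long, 16 mm thick, lying on the bench right of the bin. Origin: underside of its middle; x along the pen. Leave alone.
Things that resemble listed ones, but are neither listed nor needed, are in the scene too. Of the things shaped like the part that bears dish_center, the white one is meant.

How it is judged:
On the way, in this order (a step that is already met when the one before it is completed fails the run):
1. the flap is pushed open (over 0.22 rad) while the dish still stands on the ledge, its middle before the mouth's edge (value of joint flap above 0.22 rad and x of dish_center in the frame of bin below 0 m and z of dish_center in the frame of bin above 0.13 m), for 0.05 s.
2. the dish drops through the mouth into the bin (z of dish_center in the frame of bin below 0.07 m and x of dish_center in the frame of bin between -0.127 and 0.107 m and y of dish_center in the frame of bin between -0.065 and 0.065 m), for 0.1 s.
At the end, for the whole second after the job is handed in: The dish lies at rest inside the bin (its middle below z 70 mm in the bin's frame, within the walls) and the flap is shut (under 0.06 rad) (all of step 2 and value of joint flap below 0.06 rad and linear speed of dish below 0.03 m/s); the robot touches nothing.
It fails at once if the dish is lifted more than 8 mm off the ledge (z of dish_center in the frame of bin above 0.148 m).
It fails at once if the dish is shoved into the mouth without the flap held open (its middle over 5 mm past the edge, still at ledge height, flap under 0.2 rad) (x of dish_center in the frame of bin above 0.005 m and z of dish_center in the frame of bin above 0.13 m and value of joint flap below 0.2 rad).
It fails at once if the flask, crucible or marker is moved more than 20 mm or knocked over (distance of any of flask, crucible, marker from where it was at the start of the episode above 0.02 m or angle between any of flask, crucible's own z axis and vertical above 0.4 rad).
It also fails if it takes over 38 s, if anything falls off the work surface, if the arm or the gripper's body presses on something with over 40 N, if the wrist force passes 120 N, or if a joint passes its speed limit or range.

ROBOT

A 6-joint arm with a two-finger parallel gripper is mounted at the origin on the work surface. World frame = base frame: x ahead of the robot, y to its left, z up, the work surface at z = 0. Lengths are in m, angles in rad, forces in N, time in s.
With the tool pointing down it reaches from about 0.375 to 0.9 m from the base axis. Payload 3.1 kg.
Tool frame: the origin (TCP) lies on the centre line of the jaws, within the pads' length; the fingertips stand 25 mm ahead of it and the grasp point (between the pads) lies 6 mm ahead of it; z points along the fingers, y is the direction in which the jaws open and shut (so a half turn about z gives the same grasp; the last joint's range is limited). The gripper opens to 87 mm and grips with 3 to 60 N. Pads are 19 mm wide; open, the fingers measure 117 mm over their backs; the gripper's body (75 mm by 190 mm) begins 51 mm behind the grasp point.
Start: joints at [-1.363, 0.527, 1.433, -0, 1.181, -0.178], TCP at [0.236, -0.579, 0.225] pointing down, gripper open.
Joint ranges: [-3.08, 3.08], [-0.75, 2.2], [0.22, 2.44], [-1.43, 4.57], [0, 2.65], [-2.85, 2.85]. Speed limits (rad/s): [2.79, 2.79, 3.14, 3.14, 3.14, 3.14].

INTERFACE

Orientations are given as a 3x3 rotation matrix whose columns are the frame's x, y, z axes.
In Python, from plant import monitor, snapshot, get_calibration, order, recognise, trace, spot_point gives the robot as it stands.
- The arm moves only by the tool carry_out, never from a script. Its argument "commands" is a list of rows, each a list of 3 entries, a list of its own where there are three numbers: the shift along the world's x, y, z scaled (see below), then the turn about the world's z scaled (see below), then the closure, from -1 (fully open) to 1 (shut), so that 0 is half open. A call has 1 to 20 rows; each row shifts and turns the pose as measured when the row begins; what a row does not reach is not made up. The controller multiplies each number of a shift by 0.06 m and each number of a turn by 0.15 rad. A row lasts 1/8 s, in which the tool goes at most 62.5 mm and 10.7 degrees, less where a joint would pass 70% of its speed; a pose out of reach is approached as far as the arm can. A call with a number of a shift or a turn outside -1 to 1 is refused whole. A call with a gripper value outside its range is refused whole. The fingers move at their own pace and stop on an object; "squeeze" is the grip in N (left out, the last holds). Time passes only in rows, so rows that do not move let the fingers close. It gives the time, the measured TCP pose, the force and the opening at its end, in the units of the state.
- monitor.get_obs(): the state, without advancing time (a new reading comes with each control period).
- snapshot(name): name is "scene" or "top"; returns (picture, depth): 384x512x3 uint8, red, green, blue; 384x512 float32, m along the optical axis (not along the pixel's ray), 0 where there is no reading.
- get_calibration(name): a dict with "intrinsics" (3x3 intrinsics, pixels), "origin" and "attitude" of the camera in the world. Camera axes: x right, y up, looking along -z (the intrinsics and any distortion apply to the point x, -y, -z); pixel columns grow to the right and rows downward; lengths in m; the calibration is good to about 2 mm. A picture is of the moment at which its call begins. get_calibration takes no time and is no camera call.
- order.sign_off(): hands the job in, once; it reports no verdict.
Trained networks look in the newest picture that a camera, given by its name, has taken for a name from the list of things; names that differ only in an ending like _2 or _b are one class to them, and where a whole thing is asked for, a point or a joint stands for the part that bears it (a point fixed in the world has none). Each returns a list of dicts, best first, with "confidence" (0 to 1); they miss things now and then, are a little off and sometimes report something else, mostly with a low value. They report only what shows in the picture. A call takes as long as a camera call. They do not tell look-alikes from the thing itself.
- recognise(camera, name): "xy" ([column, row] in pixels, amid what is visible of it).
- trace(camera, name): "pixels" (384x512 bool, what is visible of it) and "xy" ([column, row] in pixels, amid what is visible of it).
- spot_point(camera, name): "xy" ([column, row] in pixels: a listed point, or the origin of a listed thing).
The state is a dict: "t": time; "joints": joint angles; "joint_vel": joint speeds; "joint_torque": joint torques, N m; "eef_pos": TCP position; "orientation": TCP orientation; "ft_force": force on the tool from outside, world axes, zero at the start; "wrist_torque": the same for the moment, N m; "opening": opening from 0.0 (shut) to 1.0 (fully open).
Only numpy, scipy, OpenCV 4.12 (cv2) and the standard library are available. Lean on these libraries where they do the work, as an engineer would, in place of code of your own. Each camera call takes 0.05 s, during which the arm holds its last target.

## Working session

There is one attempt and no reset: what is moved stays moved. The work goes in short steps, Python scripts to look and compute and a tool call to move; the robot and the scene stay as the last step left them, time stands still between calls to the robot, and variables do not carry over. Pictures are saved under pics/ and viewed, and the job is handed in when it is done.

Besides the shell and the picture viewer there is one more tool, called after "Call:" in YAML: its name, and indented under it one key for each argument. carry_out: Moves the arm, as the interface text tells. Shifts and turns lie within -1 to 1; 1 stands for 0.06 m of shift or 0.15 rad of turn. Its arguments: {"type":"object","properties":{"commands":{"type":"array"},"squeeze":{"type":"number"}},"required":["commands"]}

```bash
ls; mkdir -p pics; python3 - <<'E'
from plant import monitor, snapshot, get_calibration
import cv2,numpy as np
o=monitor.get_obs()
for k in o: print(k,np.round(o[k],3).tolist())
for n in ("scene","top"):
    p,d=snapshot(n); cv2.imwrite(f"pics/{n}0.png",p[:,:,::-1]); np.save(f"{n}0.npy",d)
    print(n,get_calibration(n))
E
```

```text
pics
t 0.0
joints [-1.362, 0.528, 1.434, -0.0, 1.181, -0.178]
joint_vel [0.0, -0.001, 0.001, 0.001, 0.001, -0.001]
joint_torque [0.002, -44.003, -17.659, 0.063, 0.058, -0.0]
eef_pos [0.236, -0.578, 0.224]
orientation [[0.926, 0.377, -0.0], [0.377, -0.926, 0.002], [0.0, -0.002, -1.0]]
ft_force [-0.191, 0.006, -1.062]
wrist_torque [-0.076, 0.007, -0.025]
opening 0.998
scene {'intrinsics': array([[356.6867639 ,   0.        , 254.13682185],
       [  0.        , 356.6867639 , 195.93457177],
       [  0.        ,   0.        ,   1.        ]]), 'origin': array([ 0.86132242, -0.4180814 ,  0.59418228]), 'attitude': array([[ 0.79845803, -0.39096938,  0.45782936],
       [ 0.60196092,  0.53155446, -0.59589672],
       [-0.01038387,  0.75139391,  0.65977221]])}
top {'intrinsics': array([[410.87808857,   0.        , 260.9330893 ],
       [  0.        , 410.87808857, 193.80889347],
       [  0.        ,   0.        ,   1.        ]]), 'origin': array([0.46541611, 0.00211797, 1.08569616]), 'attitude': array([[-0.00622904,  0.99783374, -0.06549064],
       [-0.99959701, -0.00439946,  0.02804377],
       [ 0.0276949 ,  0.06563894,  0.99745903]])}
```

View pics/scene0.png

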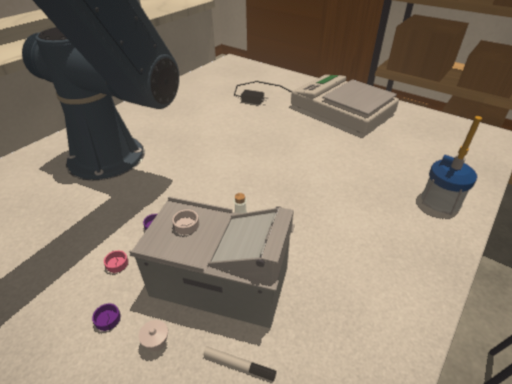

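View pics/top0.png

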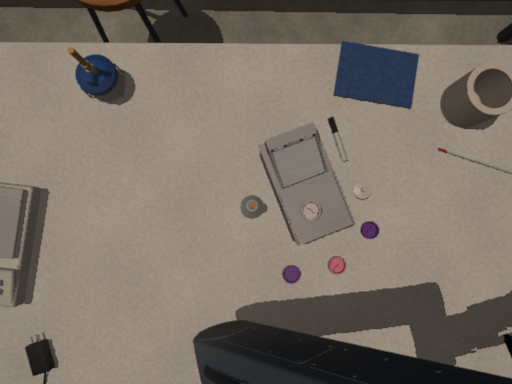

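The top view shows the bin at about (307,185), with the flap at (299,160) and the ledge below it. The white dish stands on the ledge at top (311,211) and scene (185,222). Things it could be mistaken for, all on the bench (top pixels): purple dishes (291,274) and (369,230), a pink dish (337,265), and the crucible lid (361,191). I choose the white dish on the ledge and will check it in a crop.

```bash
cat > h.py <<'E'
import numpy as np, cv2
from plant import *
def ray(n,u,v):
    c=get_calibration(n);K=c["intrinsics"];R=np.array(c["attitude"]);o=np.array(c["origin"])
    d=np.array([(u-K[0,2])/K[0,0],-(v-K[1,2])/K[1,1],-1.]); return o,R@d
def atz(n,uv,z):
    o,d=ray(n,*uv); return o+d*(z-o[2])/d[2]
def pts(n,d,mask=None):
    c=get_calibration(n);K=c["intrinsics"];R=np.array(c["attitude"]);o=np.array(c["origin"])
    v,u=np.nonzero((d>0) if mask is None else (mask&(d>0)))
    z=d[v,u]; P=np.stack([(u-K[0,2])/K[0,0]*z,-(v-K[1,2])/K[1,1]*z,-z],1)
    return P@R.T+o,u,v
E
python3 - <<'E'
from h import *
np.set_printoptions(precision=4,suppress=True)
for n in("top","scene"):
    p,d=snapshot(n)
    for nm,z in (("mouth",.13),("ledge",.13),("dish_center",.14),("hinge",.17),("flap_edge",.13),("bin",0),("flask",0),("crucible",0),("marker",0)):
        for r in spot_point(n,nm)[:3]:
            print(n,nm,round(r["confidence"],2),np.round(r["xy"],1),atz(n,r["xy"],z))
    for r in trace(n,"bin")[:1]:
        P,u,v=pts(n,d,r["pixels"])
        L=(abs(P[:,2]-.13)<.006)
        print("ledge-height rect",L.sum(),np.median(P[L,2]),cv2.minAreaRect(P[L][:,:2].astype(np.float32)*1000),np.degrees(0))
        np.save(f"bin_{n}.npy",P)
    for r in trace(n,"dish_center")[:4]:
        P,u,v=pts(n,d,r["pixels"]);print("dish",r["confidence"],r["xy"],np.median(P,0),P[:,2].max(),len(P))
        if P[:,2].max()>.1:
            T=P[P[:,2]>.143]; print(" rim circ",len(T),cv2.minEnclosingCircle(T[:,:2].astype(np.float32)*1000))
    c=(311,195) if n=="top" else (215,240)
    cv2.imwrite(f"pics/crop_{n}.png",cv2.resize(p[c[1]-70:c[1]+70,c[0]-85:c[0]+85,::-1],None,fx=4,fy=4,interpolation=cv2.INTER_CUBIC))
E
```

```text
top mouth 0.64 [305.  180.9] [ 0.558  -0.1283  0.13  ]
top ledge 0.76 [313.6 206.6] [ 0.4977 -0.1476  0.13  ]
top dish_center 0.6 [335.1 264.7] [ 0.3639 -0.1936  0.14  ]
top dish_center 0.54 [311.1 208.9] [ 0.4921 -0.1402  0.14  ]
top dish_center 0.52 [290.8 271.6] [ 0.3492 -0.0916  0.14  ]
top hinge 0.59 [291.5 142.5] [ 0.6413 -0.0934  0.17  ]
top flap_edge 0.78 [307.5 181.6] [ 0.5564 -0.1341  0.13  ]
top bin 0.74 [296.8 187.4] [ 0.5534 -0.1239  0.    ]
top flask 0.78 [256.  206.4] [ 0.5034 -0.0152  0.    ]
top crucible 0.48 [358.7 192.5] [ 0.539  -0.2893  0.    ]
top marker 0.65 [337.8 141.5] [ 0.6766 -0.2358  0.    ]
ledge-height rect 3771 0.12988993402284166 ((551.1409912109375, -129.1925811767578), (252.0117950439453, 144.2495880126953), 20.78031349182129) 0.0
dish 0.74 [368.9, 230.2] [ 0.4395 -0.3124  0.0055] 0.023479661456191625 285
dish 0.73 [309.7, 212.1] [ 0.4898 -0.1365  0.1347] 0.15379968200968364 305
 rim circ 70 ((490.2703552246094, -135.3179931640625), 22.445152282714844)
dish 0.71 [337.1, 265.9] [ 0.3502 -0.224   0.0052] 0.025122528597897542 275
dish 0.53 [291.3, 271.
[... 476 characters left out ...]
ene bin 0.64 [224.2 283.3] [ 0.5589 -0.1254  0.    ]
scene crucible 0.74 [154.1 342.6] [ 0.5408 -0.2898  0.    ]
scene marker 0.89 [239.3 363.5] [ 0.6809 -0.2296  0.    ]
ledge-height rect 4991 0.13123428444307317 ((552.3663330078125, -129.54393005371094), (251.51219177246094, 144.32321166992188), 20.761301040649414) 0.0
dish 0.78 [116.8, 261.1] [ 0.3481 -0.2231  0.0104] 0.023443026072716977 462
dish 0.69 [108.3, 311.7] [ 0.4383 -0.3109  0.01  ] 0.023739468467116165 612
dish 0.64 [149.4, 219.7] [ 0.3114 -0.102   0.0151] 0.024097534389102226 104
dish 0.55 [181.5, 221.2] [ 0.4875 -0.1356  0.1402] 0.1537072876327079 591
 rim circ 245 ((490.6955871582031, -136.1782684326172), 24.070825576782227)
```

```bash
python3 - <<'E'
from h import *
np.set_printoptions(precision=1,suppress=True)
th=np.radians(20.77);ex=np.array([np.cos(th),np.sin(th)]);ey=np.array([-ex[1],ex[0]])
o=np.array([.561,-.1258])
for n in("top","scene"):
    P=np.load(f"bin_{n}.npy"); q=P[:,:2]-o; b=np.stack([q@ex,q@ey,P[:,2]],1)*1000
    L=(abs(b[:,2]-130)<4); l=b[L&(b[:,0]<-20)]
    print(n,"near edge x",np.percentile(l[:,0],[0.2,1,2]),"y",np.percentile(b[L][:,1],[.5,1,99,99.5]))
    c=b[(abs(b[:,2]-139)<4)&(b[:,0]<-20)&(abs(b[:,1])>60)]; print(" curbs",np.median(c[c[:,1]>0],0),np.median(c[c[:,1]<0],0))
    f=b[(abs(b[:,1])<40)&(b[:,0]>10)&(b[:,0]<80)]; 
    k=np.polyfit(f[:,0],f[:,2],1); print(" flap slope deg",np.degrees(np.arctan(k[0])),"x at z130",(130-k[1])/k[0], np.std(f[:,2]-np.polyval(k,f[:,0])))
    r=b[b[:,2]>176]; print(" roof",np.percentile(r,[2,50,98],axis=0) if len(r) else 0)
    D=np.array([.4903,-.1355])-o; print(" dish",D@ex*1000,D@ey*1000)
E
```

```text
top near edge x [-135.9 -134.8 -133.9] y [-70.3 -69.4  71.7  71.9]
 curbs [-77.2  70.4 138.6] [-75.8 -69.2 138.6]
 flap slope deg 23.755350242232343 x at z130 0.2523182545780661 15.702506981410894
 roof [[ 87.4 -55.2 176.2]
 [100.1   1.  178.7]
 [113.   56.7 182. ]]
 dish -69.5451009339598 16.001841646677725
scene near edge x [-134.2 -133.1 -131.9] y [-72.  -71.8  69.3  70.1]
 curbs [-73.6  69.3 138.6] [-74.7 -70.7 139.1]
 flap slope deg 25.029593057025355 x at z130 -2.773361092881773 0.6703685786697247
 roof [[ 87.6 -57.2 176.5]
 [101.3  -8.2 179.8]
 [114.2  55.4 181.4]]
 dish -69.5451009339598 16.001841646677725
```

View pics/crop_top.png

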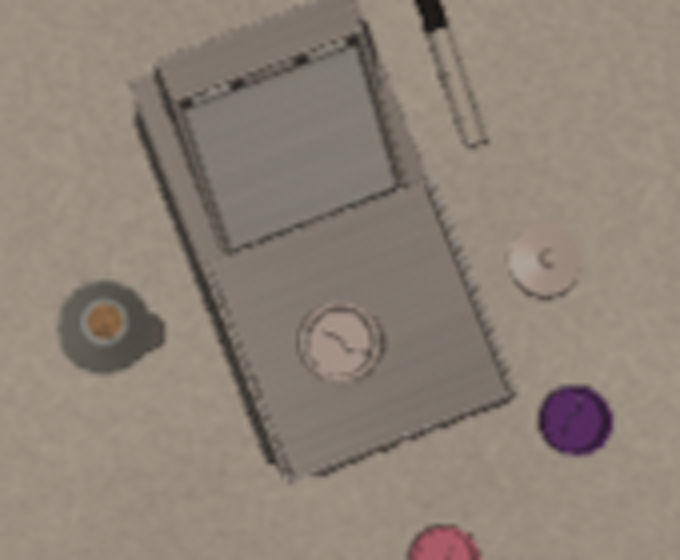

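View pics/crop_scene.png

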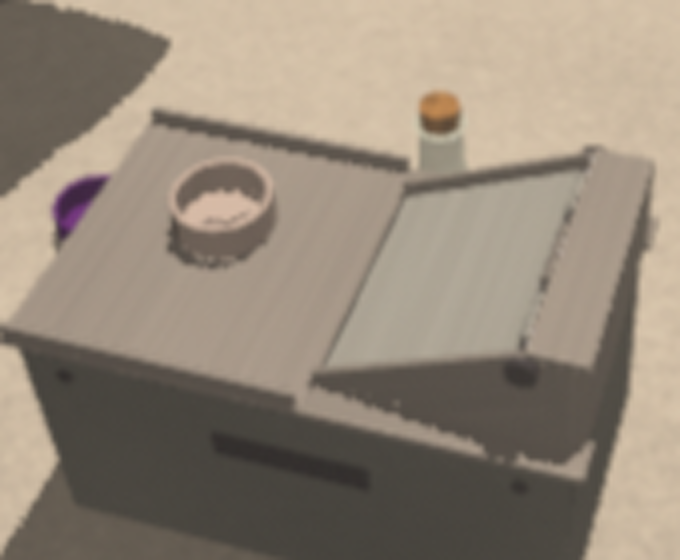

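I have the bin frame: mouth at world (0.561, −0.126) and yaw 20.8°. The slope, curbs, roof and near edge all match the description. The crop confirms the white cracked dish on the ledge at bin (−69, +16) mm.

The jaws will lie along bin x with the dish between the fingers. The front finger opens the flap and the rear finger pushes.

Call:
carry_out:
  commands:
    - [[0.387, 0.671, 0.05], 0.938, -1]
    - [[0.387, 0.671, 0.05], 0.938, -1]
    - [[0.387, 0.671, 0.05], 0.938, -1]
    - [[0.387, 0.671, 0.05], 0.938, -1]
    - [[0.387, 0.671, 0.05], 0.938, -1]
    - [[0.387, 0.671, 0.05], 0.938, -1]
    - [[0.387, 0.671, 0.05], 0.938, -1]
    - [[0.387, 0.671, 0.05], 0.938, -1]
    - [[0.387, 0.671, 0.05], 0.938, -1]
    - [[0.387, 0.671, 0.05], 0.938, -1]
    - [[0.387, 0.671, 0.05], 0.938, -1]
  squeeze: 10

```text
t: 2.68
eef_pos: [0.4967, -0.1267, 0.2608]
orientation: [[-0.396, 0.918, 0.009], [0.918, 0.396, -0.001], [-0.004, 0.008, -1.0]]
ft_force: [0.8, 0.0, -0.6]
opening: 1.005
```

Call:
carry_out:
  commands:
    - [[0, 0, 0], 0, -1]
    - [[-0.06, -0.1, -0.3], -0.25, -1]
    - [[0, 0, 0], 0, -1]

```text
t: 3.05
eef_pos: [0.4942, -0.1307, 0.2432]
orientation: [[-0.365, 0.931, 0.01], [0.931, 0.365, -0.002], [-0.006, 0.009, -1.0]]
ft_force: [0.3, -0.7, -0.3]
opening: 0.996
```

```bash
cat >> h.py <<'E'
th=np.radians(20.77);ex=np.array([np.cos(th),np.sin(th)]);ey=np.array([-ex[1],ex[0]]);o0=np.array([.561,-.1258])
def st():
    o=monitor.get_obs();p=o["eef_pos"];R=np.array(o["orientation"]);q=np.array(p[:2])-o0;f=np.array(o["ft_force"])
    g=87*o["opening"]/2;c=q@ex*1000
    print("t",round(o["t"],2),"bin TCP",round(c,1),round(q@ey*1000,1),"tipz",round(p[2]*1000-25,1),"yaw",np.degrees(np.arctan2(R[1,1],R[0,1])).round(2),"open",round(o["opening"],3),"pusher",round(c-g,1),"leadback",round(c+g,1),"leadfront",round(c+g+15,1),"F",np.round(f,1),"pos",np.round(p,4))
def look(tag,crop=True):
    for n,c in (("top",(311,195)),("scene",(215,230))):
        p,d=snapshot(n); cv2.imwrite(f"pics/{tag}_{n}.png",cv2.resize(p[c[1]-70:c[1]+70,c[0]-85:c[0]+85,::-1],None,fx=4,fy=4,interpolation=cv2.INTER_CUBIC))
E
python3 -c "
from h import *
st();look('a')"
```

```text
t 3.05 bin TCP -64.2 19.1 tipz 218.2 yaw 21.42 open 0.996 pusher -107.5 leadback -20.9 leadfront -5.9 F [ 0.3 -0.7 -0.3] pos [ 0.4942 -0.1307  0.2432]
```

View pics/a_scene.png

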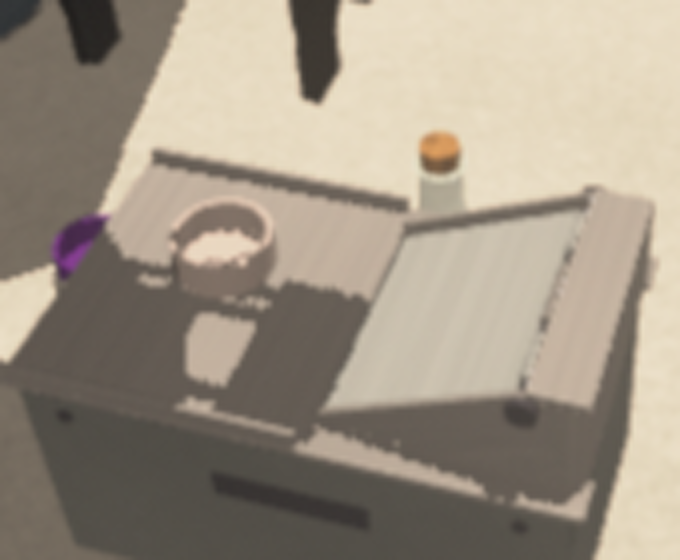

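Both finger tips are above and on either side of the dish (scene crop (95,55) and (315,95)). I'm correcting the position slightly and going down part way.

Call:
carry_out:
  commands:
    - [[-0.05, -0.08, -0.4], -0.07, -1]
    - [[0, 0, -0.4], 0, -1]
    - [[0, 0, 0], 0, -1]

```text
t: 3.52
eef_pos: [0.494, -0.1388, 0.1983]
orientation: [[-0.353, 0.935, 0.019], [0.936, 0.353, -0.007], [-0.013, 0.015, -1.0]]
ft_force: [0.3, 0.6, 0.6]
opening: 0.994
```

```bash
python3 -c "
from h import *
st();look('b')"
```

```text
t 3.52 bin TCP -67.3 11.7 tipz 173.3 yaw 20.68 open 0.994 pusher -110.5 leadback -24.0 leadfront -9.0 F [0.3 0.6 0.6] pos [ 0.494  -0.1388  0.1983]
```

View pics/b_scene.png

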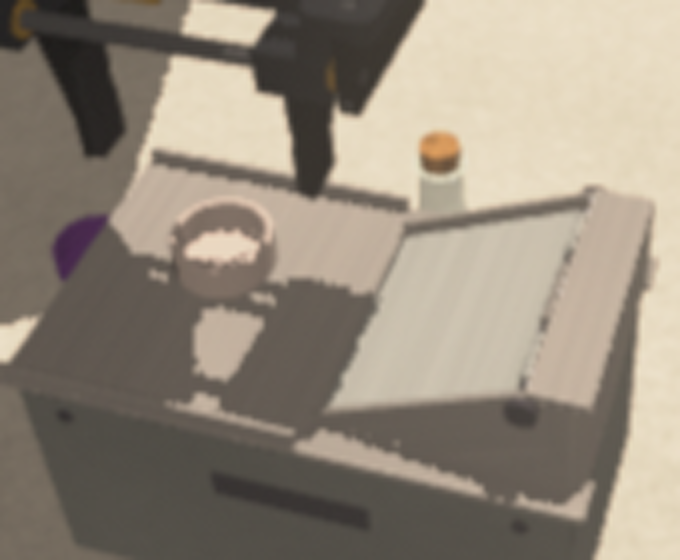

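View pics/b_top.png

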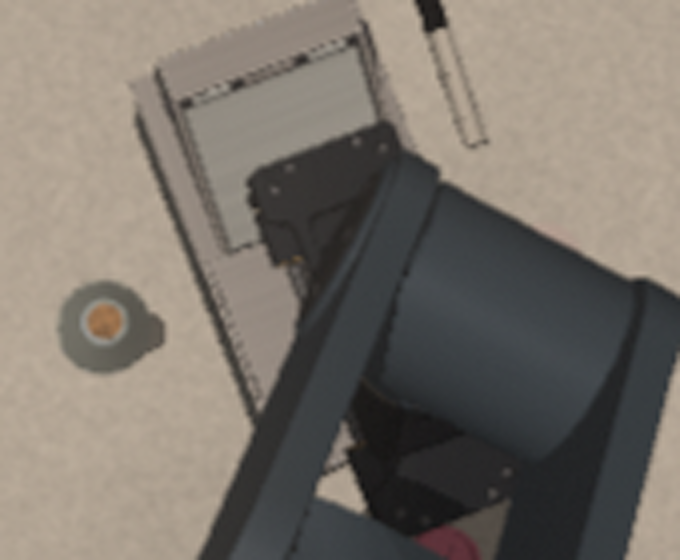

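Call:
carry_out:
  commands:
    - [[-0.03, 0.06, -0.25], 0, -1]
    - [[0, 0, -0.2], 0, -1]
    - [[0, 0, 0], 0, -1]

```text
t: 4.0
eef_pos: [0.4962, -0.1373, 0.1757]
orientation: [[-0.353, 0.935, 0.03], [0.935, 0.353, -0.013], [-0.022, 0.023, -0.999]]
ft_force: [-0.5, -0.1, -0.3]
opening: 0.999
```

```bash
python3 -c "
from h import *
st()"
```

```text
t 4.0 bin TCP -64.6 12.2 tipz 150.7 yaw 20.69 open 0.999 pusher -108.1 leadback -21.2 leadfront -6.2 F [-0.5 -0.1 -0.3] pos [ 0.4962 -0.1373  0.1757]
```

Call:
carry_out:
  commands:
    - [[-0.1, 0.07, -0.25], 0, -1]
    - [[0, 0, 0], 0, -1]

```text
t: 4.25
eef_pos: [0.4916, -0.1339, 0.1619]
orientation: [[-0.353, 0.935, 0.033], [0.935, 0.353, -0.014], [-0.025, 0.026, -0.999]]
ft_force: [0.5, -0.2, -0.1]
opening: 0.999
```

```bash
python3 -c "
from h import *
st();look('c')"
```

```text
t 4.25 bin TCP -67.8 17.1 tipz 136.9 yaw 20.7 open 0.999 pusher -111.3 leadback -24.3 leadfront -9.3 F [ 0.5 -0.2 -0.1] pos [ 0.4916 -0.1339  0.1619]
```

View pics/c_scene.png

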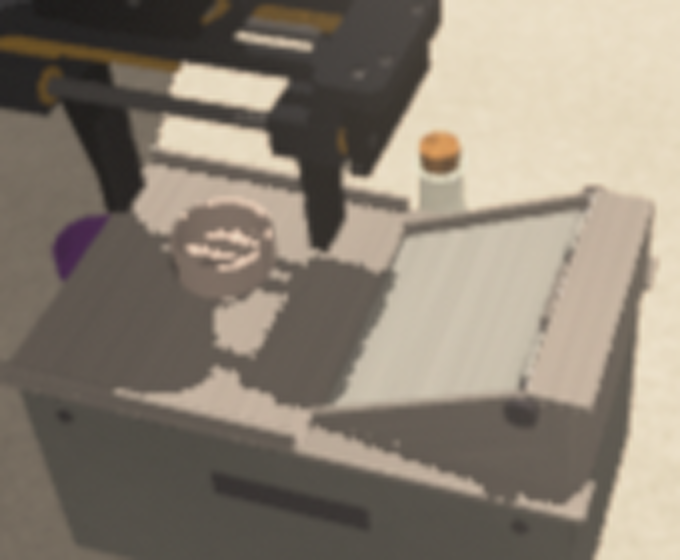

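```bash
python3 -c "
from h import *
for nm,uv,z in (('lead tip',(210.5,222),.138),('pusher tip',(160,212.5),.136),('dish bottom-mid',(185.5,228),.130)):
    P=atz('scene',uv,z); q=P[:2]-o0; print(nm,np.round([q@ex*1000,q@ey*1000],1))
r=[x for x in trace('scene','dish_center')]
p,d=snapshot('scene')
for x in r:
    P,u,v=pts('scene',d,x['pixels']); 
    if np.median(P[:,2])>.1:
        P=P[P[:,2]>.145]; print(cv2.minEnclosingCircle(np.stack([(P[:,:2]-o0)@ex,(P[:,:2]-o0)@ey],1).astype(np.float32)*1000),len(P))
P,u,v=pts('scene',d); q=P[:,:2]-o0; b=np.stack([q@ex,q@ey,P[:,2]],1)*1000
for lo,hi in ((-40,5),(-140,-100)):
    f=b[(b[:,0]>lo)&(b[:,0]<hi)&(abs(b[:,1])<55)&(b[:,2]>142)&(b[:,2]<165)]
    print(len(f),np.round(np.percentile(f,[3,50,97],axis=0),1).tolist())
"
```

```text
lead tip [-28.3  28.7]
pusher tip [-128.7   28.2]
dish bottom-mid [-69.6   9.7]
((-69.81096649169922, 14.760558128356934), 24.139278411865234) 202
6 [[-20.9, 4.8, 163.8], [-15.0, 6.3, 164.3], [-14.0, 14.8, 164.6]]
24 [[-118.2, 5.4, 159.8], [-110.4, 11.3, 163.0], [-109.3, 25.5, 164.8]]
```

```bash
python3 -c "
from h import *
p,d=snapshot('scene')
P,u,v=pts('scene',d); q=P[:,:2]-o0; b=np.stack([q@ex,q@ey,P[:,2]],1)*1000
g=p[v,u].max(1)<60
for z in range(132,200,6):
  for lo,hi in ((-50,5),(-160,-90)):
    m=g&(b[:,0]>lo)&(b[:,0]<hi)&(abs(b[:,1])<55)&(b[:,2]>z)&(b[:,2]<z+6)
    if m.sum(): print(z,lo,m.sum(),np.round(b[m].min(0)),np.round(b[m].max(0)))
print(p[222-16:222+4:2,206:214:2].max(2)); print(d[206:226:2,206:214:2])
cv2.imwrite('pics/c2.png',cv2.resize(p[195:255,140:240,::-1],None,fx=8,fy=8,interpolation=cv2.INTER_NEAREST))
"
```

```text
156 -160 1 [-117.    5.  162.] [-117.    5.  162.]
162 -50 2 [-20.   7. 164.] [-18.   8. 165.]
162 -160 24 [-119.    4.  162.] [-110.   20.  167.]
168 -50 19 [-21.   4. 168.] [-14.  17. 174.]
168 -160 29 [-117.    5.  168.] [-109.   23.  174.]
174 -50 17 [-20.   5. 174.] [-14.  20. 180.]
174 -160 26 [-117.    5.  174.] [-110.   21.  180.]
180 -50 20 [-20.   5. 180.] [-14.  20. 186.]
180 -160 28 [-119.    5.  180.] [-110.   24.  186.]
186 -50 14 [-20.   6. 186.] [-13.  19. 192.]
186 -160 30 [-122.    6.  186.] [-110.   24.  192.]
192 -50 19 [-22.   5. 192.] [-12.  14. 198.]
192 -160 27 [-123.    6.  192.] [-111.   21.  198.]
198 -50 21 [-22.   5. 198.] [-11.  16. 204.]
198 -160 39 [-123.    6.  198.] [-110.   24.  204.]
[[ 56  51  52  52]
 [ 91  52  52  51]
 [109  52  52  52]
 [108  52  52  51]
 [124  53  51  51]
 [159  53  51  51]
 [165  58  51  52]
 [173  65  52  74]
 [190 145  92 145]
 [179 139 136 166]]
[[0.5841175  0.5808019  0.5790644  0.5806509 ]
 [0.5867321  0.5842958  0.58138114 0.5836285 ]
 [0.589313   0.5885369  0.58433115 0.58830434]
 [0.5919187  0.5912621  0.58842033 0.5952046 ]
 [0.6642688  0.593634   0.59149605 0.5943268 ]
 [0.66069984 0.594557   0.5923425  0.6002794 ]
 [0.6546762  0.60115534 0.5964208  0.6000867 ]
 [0.65200883 0.60406435 0.6007449  0.60239506]
 [0.6472079  0.6504092  0.6020378  0.64849937]
 [0.6463043  0.64638287 0.6462143  0.6436565 ]]
```

View pics/c2.png

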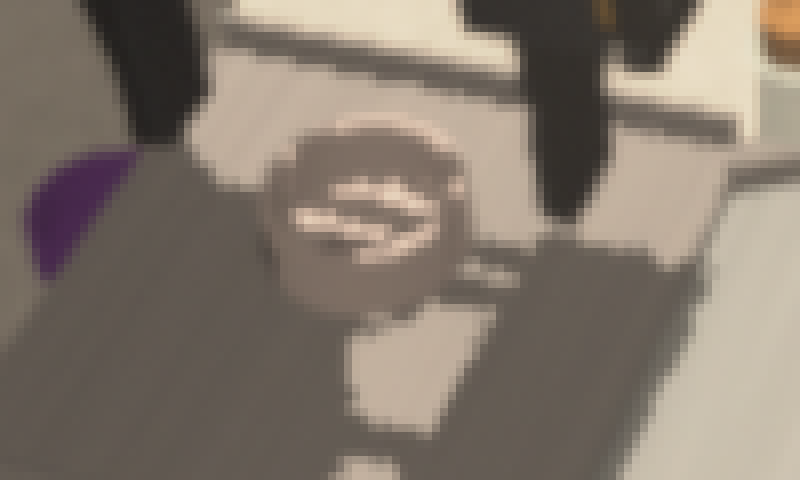

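The depth shows the finger tips at about z 162, but I expected about 137, so the tips stand roughly at TCP height. I'll check this before going down further.

```bash
python3 -c "
from h import *
p,d=snapshot('scene')
P,u,v=pts('scene',d); q=P[:,:2]-o0; b=np.stack([q@ex,q@ey,P[:,2]],1)*1000
m=(b[:,0]>-200)&(b[:,0]<80)&(b[:,1]>-80)&(b[:,1]<80)&(b[:,2]>155)
for z in range(156,300,8):
  k=m&(b[:,2]>z)&(b[:,2]<=z+8)
  if k.sum(): 
    h,e=np.histogram(b[k,0],bins=np.arange(-180,90,10)); print(z,''.join('%4d'%x for x in h), np.round(b[k,1].min()),np.round(b[k,1].max()))
cv2.imwrite('pics/c3.png',cv2.resize(p[120:270,90:290,::-1],None,fx=4,fy=4))
import json
print(monitor.get_obs()['eef_pos'])
"
```

```text
156    0   0   0   0   0   0  13   4   0   0   0   0   0   0   0   2   1   0   0   0   0   1  29 225 262  36 -58.0 59.0
164    0   0   0   0   0   0  32  10   0   0   0   0   0   0   0   5  30   0   0   0   0   0   0   7  46 288 -58.0 59.0
172    0   0   0   0   0   0  36   2   0   0   0   0   0   0   0   8  30   0   0   0   0   0   0   0   0  13 -58.0 57.0
180    0   0   0   0   0   2  41   3   0   0   0   0   0   0   0   6  22   0   0   0   0   0   0   0   0   0 5.0 27.0
188    0   0   0   0   0   3  42   0   0   0   0   0   0   0   0   7  27   0   0   0   0   0   0   0   0   0 4.0 29.0
196    0   0   0   0   0   4  42   0   0   0   0   0   0   0   0   8  22   0   0   0   0   0   0   0   0   0 5.0 26.0
204    0   0   0   0   0  11  52   0   0   0   0   0   0   0   0   7  27   1   0   0   0   0   0   0   0   0 5.0 24.0
212    0   0   0   0   0  14  23   0   0   0   0   0   0   0   0   0   1   1   0   0   0   0   0   0   0   0 6.0 29.0
220    0   0   0   0   0   4  16   0   0   0   0   0   0   0   0   0   0   0   0   0   0   0   0   0   0   0 6.0 28.0
228    0   0   7   7   2   2  29
[... 383 characters left out ...]
1   7   9  16  99  60  41  28  28   0   0   0   0   0 -20.0 54.0
260    0   3  22  19  29  20  21  19  19  21  19  28  15  38  33  33  28   3   4  29  52   0   0   0   0   0 -19.0 54.0
268    0  49 142 120  87  33  29  28  25  27  31  30  81 133  76  66  73  84 139 113 128   0   0   0   0   0 -19.0 56.0
276    0   0   0   0   0   0  31  29  40  32  32  31 100   3   2   9  11  29  79 109  67   0   0   0   0   0 -19.0 48.0
284    0   0   0   0   0   0  25  37  34  26  28  28  94   0   0   0   0   0   0   0   0   0   0   0   0   0 -5.0 46.0
292    0   0   0   0   0   1  23  31  13  10  27  28  98   0   0   0   0   0   0   0   0   0   0   0   0   0 -4.0 45.0
[ 0.49282812 -0.13462989  0.16276389]
```

View pics/c3.png

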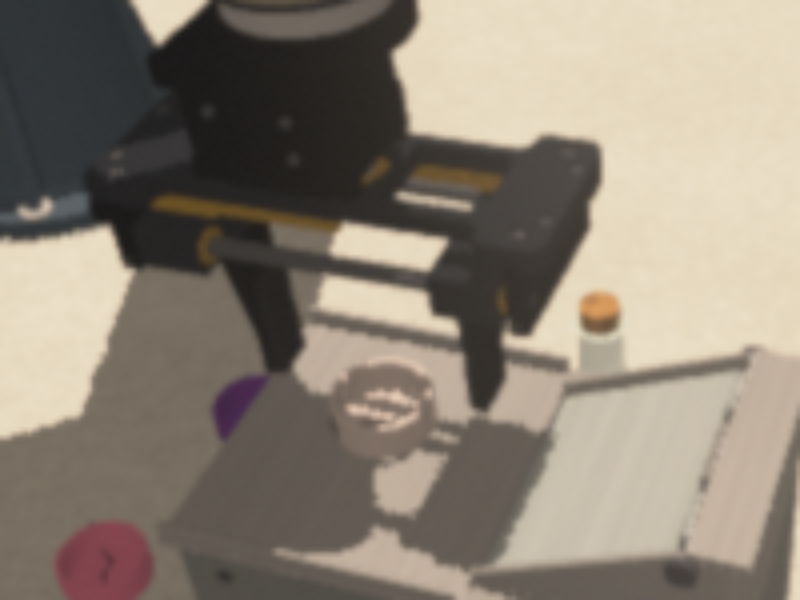

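Body and tips both sit 25 mm higher than the reported TCP implies (body bottom at 232, tips at 162). So I'll treat the reported z as the tip height. Lateral positions agree. Going down the remaining 25 mm.

Call:
carry_out:
  commands:
    - [[-0.02, 0, -0.22], 0, -1]
    - [[-0.02, 0, -0.17], 0, -1]

```text
t: 4.8
eef_pos: [0.4911, -0.135, 0.1391]
orientation: [[-0.352, 0.935, 0.038], [0.935, 0.353, -0.017], [-0.03, 0.03, -0.999]]
ft_force: [0.7, -0.2, 0.2]
opening: 1.0
```

```bash
sed -i 's/p\[2\]\*1000-25/p[2]*1000/' h.py; python3 -c "
from h import *
st();look('d')
p,d=snapshot('scene')
P,u,v=pts('scene',d); q=P[:,:2]-o0; b=np.stack([q@ex,q@ey,P[:,2]],1)*1000
g=p[v,u].max(1)<60
for z in range(130,160,4):
  for lo,hi in ((-50,5),(-160,-90)):
    m=g&(b[:,0]>lo)&(b[:,0]<hi)&(abs(b[:,1])<55)&(b[:,2]>z)&(b[:,2]<z+4)
    if m.sum(): print(z,lo,m.sum(),np.round(b[m].min(0)),np.round(b[m].max(0)))
"
```

```text
t 4.8 bin TCP -68.6 16.1 tipz 139.1 yaw 20.7 open 1.0 pusher -112.1 leadback -25.1 leadfront -10.1 F [ 0.7 -0.2  0.2] pos [ 0.4911 -0.135   0.1391]
130 -160 2 [-130.   11.  131.] [-125.   18.  132.]
134 -160 4 [-116.    8.  136.] [-113.   22.  138.]
138 -50 5 [-25.   6. 138.] [-18.   9. 142.]
138 -160 20 [-121.    6.  138.] [-112.   23.  142.]
142 -50 11 [-24.   7. 142.] [-17.  18. 146.]
142 -160 16 [-120.    6.  142.] [-112.   24.  146.]
146 -50 9 [-24.   7. 146.] [-17.  21. 149.]
146 -160 16 [-121.    7.  146.] [-112.   22.  150.]
150 -50 19 [-26.   7. 150.] [-17.  21. 154.]
150 -160 16 [-121.    7.  150.] [-112.   24.  154.]
154 -50 12 [-25.   7. 154.] [-17.  22. 158.]
154 -160 18 [-123.    7.  154.] [-112.   24.  158.]
158 -50 11 [-23.   6. 158.] [-16.  21. 162.]
158 -160 15 [-121.    8.  158.] [-113.   24.  162.]
```

View pics/d_scene.png

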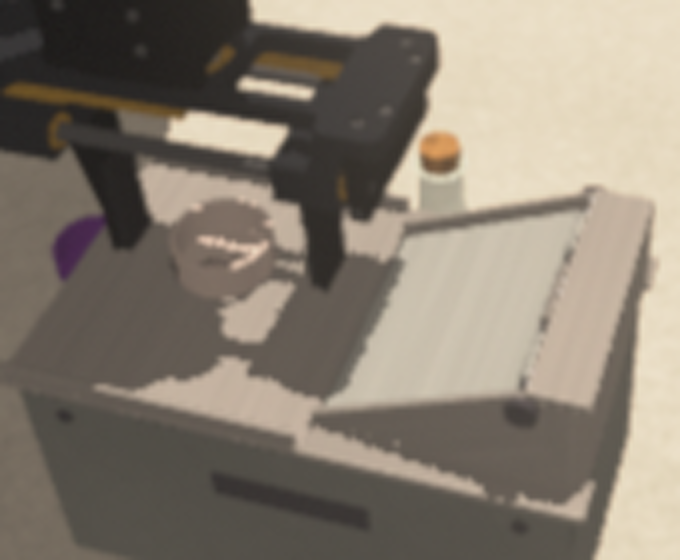

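The tips are now just above the ledge on either side of the dish, and lateral alignment is within 2 mm. Starting the level push.

Call:
carry_out:
  commands:
    - [[0.24, 0.09, -0.02], 0, -1]
    - [[0.24, 0.09, 0], 0, -1]
    - [[0.24, 0.09, 0], 0, -1]

```text
t: 5.32
eef_pos: [0.5364, -0.118, 0.1379]
orientation: [[-0.351, 0.935, 0.036], [0.936, 0.352, -0.017], [-0.028, 0.028, -0.999]]
ft_force: [-1.0, -0.2, 1.2]
opening: 0.998
```

```bash
python3 -c "
from h import *
st();look('e')"
```

```text
t 5.33 bin TCP -20.3 16.0 tipz 137.9 yaw 20.63 open 0.998 pusher -63.7 leadback 23.1 leadfront 38.1 F [-1.  -0.2  1.2] pos [ 0.5364 -0.118   0.1379]
```

View pics/e_scene.png

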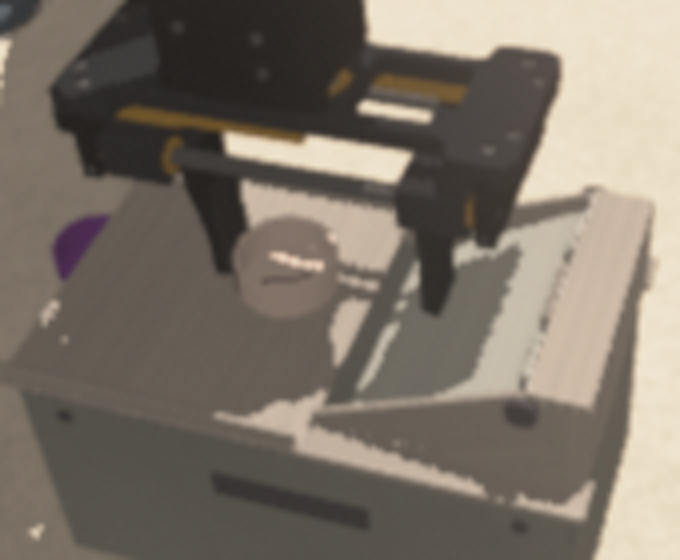

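The flap is starting to open under the front finger (crop (435,300)), and the dish (290,270) is sliding ahead of the rear finger.

Call:
carry_out:
  commands:
    - [[0.22, 0.083, 0], 0, -1]
    - [[0.22, 0.083, 0], 0, -1]

```text
t: 5.68
eef_pos: [0.5635, -0.1073, 0.1378]
orientation: [[-0.353, 0.935, 0.035], [0.935, 0.353, -0.017], [-0.028, 0.027, -0.999]]
ft_force: [-2.8, -1.5, 0.2]
opening: 1.001
```

```bash
python3 -c "
from h import *
st();look('f')
p,d=snapshot('scene')
P,u,v=pts('scene',d); q=P[:,:2]-o0; b=np.stack([q@ex,q@ey,P[:,2]],1)*1000
f=b[(b[:,1]>-45)&(b[:,1]<-10)&(b[:,0]>5)&(b[:,0]<84)&(b[:,2]<168)]
h=f[(f[:,2]>110)]; k=np.polyfit(h[:,2],h[:,0],1); print('flap angle',np.pi/2-np.arctan(k[0])-np.radians(25),len(h))
"
```

```text
t 5.67 bin TCP 8.9 16.4 tipz 137.8 yaw 20.71 open 1.001 pusher -34.6 leadback 52.4 leadfront 67.4 F [-2.8 -1.5  0.2] pos [ 0.5635 -0.1073  0.1378]
flap angle 0.5020364519836116 153
```

View pics/f_scene.png

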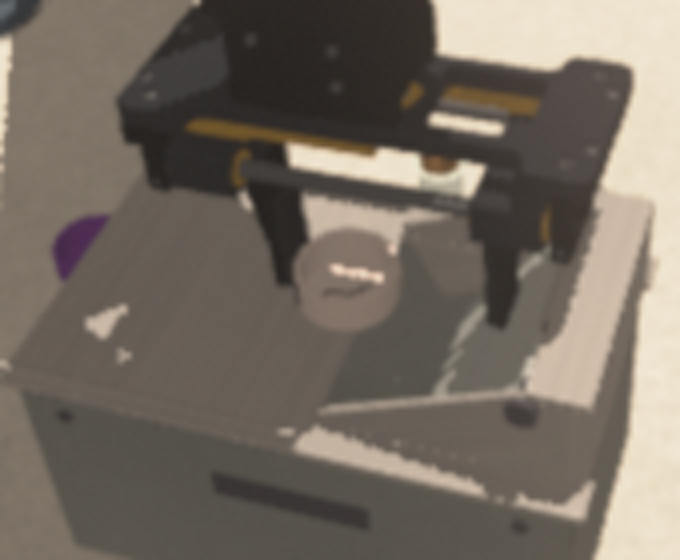

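Step 1 is met: the flap is at about 0.5 rad, with the dish middle about 11 mm before the edge. Next I'll advance a bit, then keep the lead finger in place while closing the jaws part way so the rear finger pushes the dish over the edge.

Call:
carry_out:
  commands:
    - [[0.11, 0.04, 0], 0, -1]
    - [[0.065, 0.025, 0], 0, -0.8]
    - [[0.065, 0.025, 0], 0, -0.6]
    - [[0.065, 0.025, 0], 0, -0.5]

```text
t: 6.32
eef_pos: [0.5811, -0.1005, 0.1374]
orientation: [[-0.353, 0.935, 0.033], [0.935, 0.353, -0.017], [-0.027, 0.025, -0.999]]
ft_force: [-2.7, -1.6, -0.6]
opening: 0.79
```

```bash
python3 -c "
from h import *
st();look('g')"
```

```text
t 6.33 bin TCP 27.8 16.5 tipz 137.4 yaw 20.7 open 0.79 pusher -6.6 leadback 62.1 leadfront 77.1 F [-2.7 -1.6 -0.6] pos [ 0.5811 -0.1005  0.1374]
```

View pics/g_scene.png

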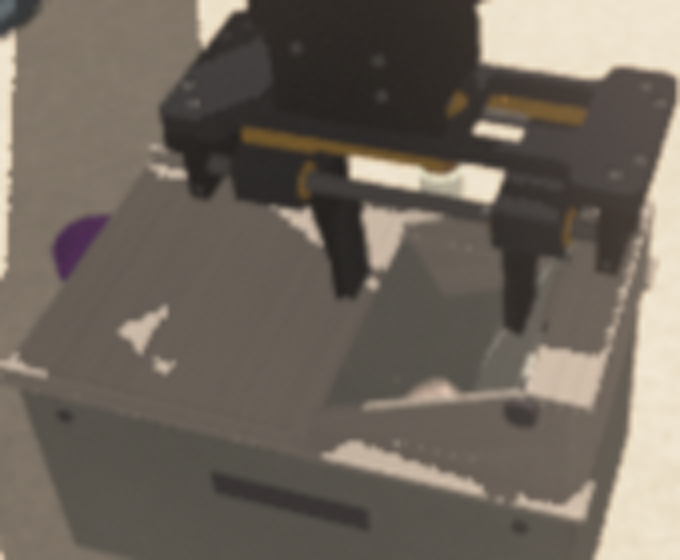

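View pics/g_top.png

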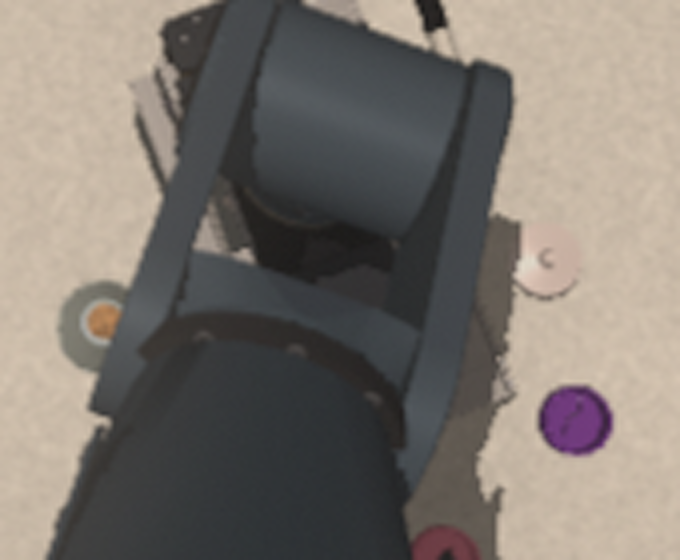

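The dish has left the ledge, and a whitish patch shows inside the mouth at crop (435,388). I'll check how deep it lies before letting the flap go.

```bash
python3 -c "
from h import *
p,d=snapshot('scene')
P,u,v=pts('scene',d); q=P[:,:2]-o0; b=np.stack([q@ex,q@ey,P[:,2]],1)*1000
m=(u>=228)&(u<=250)&(v>=248)&(v<=259)
for i in np.nonzero(m&(p[v,u].min(1)>110))[0][::4]: print(u[i],v[i],p[v[i],u[i]],np.round(b[i]))
cv2.imwrite('pics/g2.png',cv2.resize(p[210:280,190:290,::-1],None,fx=8,fy=8,interpolation=cv2.INTER_CUBIC))
"
```

```text
245 258 [134 123 111] [ 63. -54. 166.]
249 258 [154 142 128] [ 70. -56. 171.]
236 259 [145 135 121] [ 48. -54. 159.]
240 259 [154 142 128] [ 56. -56. 163.]
244 259 [156 142 128] [ 62. -55. 165.]
248 259 [160 145 132] [ 69. -56. 168.]
```

View pics/g2.png

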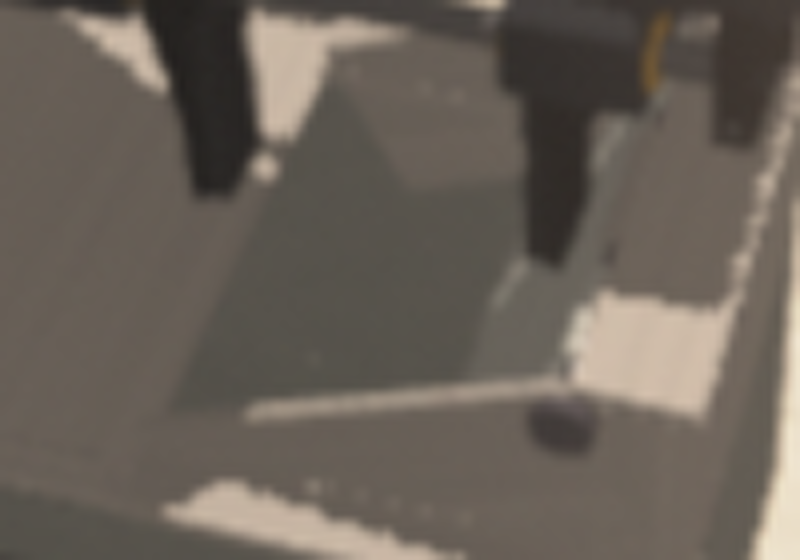

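The patch is gone and the mouth is clear, so that frame had caught the dish still falling. I'll pull the hand back level so the flap follows it shut, then lift.

Call:
carry_out:
  commands:
    - [[-0.25, -0.095, 0.02], 0, -0.5]
    - [[-0.25, -0.095, 0.02], 0, -0.5]
    - [[-0.25, -0.095, 0.02], 0, -0.5]
    - [[-0.25, -0.095, 0.02], 0, -0.5]
    - [[-0.25, -0.095, 0.02], 0, -0.5]

```text
t: 7.1
eef_pos: [0.5042, -0.1307, 0.1451]
orientation: [[-0.352, 0.935, 0.041], [0.935, 0.353, -0.018], [-0.031, 0.032, -0.999]]
ft_force: [-0.5, -0.2, 0.5]
opening: 0.755
```

```bash
python3 -c "
from h import *
st();look('i')"
```

```text
t 7.1 bin TCP -54.9 15.6 tipz 145.1 yaw 20.68 open 0.755 pusher -87.7 leadback -22.0 leadfront -7.0 F [-0.5 -0.2  0.5] pos [ 0.5042 -0.1307  0.1451]
```

View pics/i_scene.png

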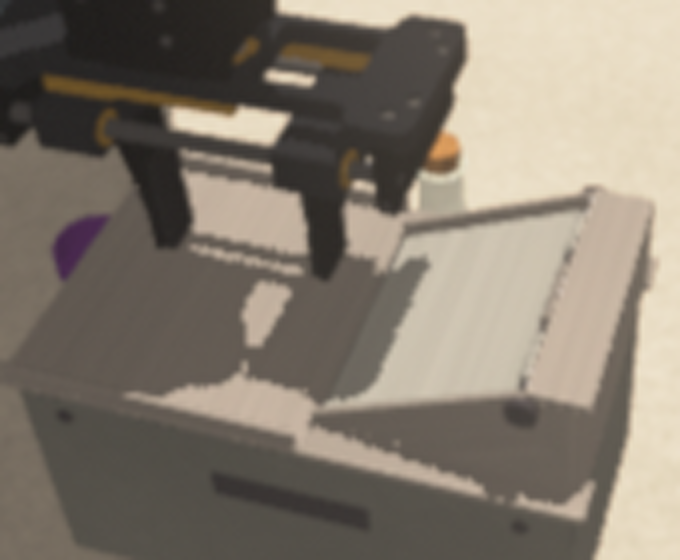

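The ledge is empty and the flap is shut again. Lifting clear.

Call:
carry_out:
  commands:
    - [[-0.1, 0, 0.6], 0, -0.5]
    - [[-0.1, 0, 0.6], 0, -0.5]
    - [[-0.1, 0, 0.6], 0, -0.5]
    - [[0, 0, 0], 0, -0.5]
    - [[0, 0, 0], 0, -0.5]

```text
t: 7.82
eef_pos: [0.485, -0.1308, 0.2549]
orientation: [[-0.349, 0.936, 0.04], [0.937, 0.35, -0.016], [-0.029, 0.032, -0.999]]
ft_force: [0.5, 0.0, -0.5]
opening: 0.753
```

```bash
python3 -c "
from h import *
st();look('j')
p,d=snapshot('scene'); cv2.imwrite('pics/jfull.png',p[:,:,::-1])
P,u,v=pts('scene',d); q=P[:,:2]-o0; b=np.stack([q@ex,q@ey,P[:,2]],1)*1000
f=b[(abs(b[:,1])<40)&(b[:,0]>12)&(b[:,0]<80)&(b[:,2]<172)];k=np.polyfit(f[:,0],f[:,2],1);print('flap',np.arctan(k[0])-np.radians(25.03))
print(monitor.get_obs()['joint_vel'])
for n in('crucible','marker','flask'):
    for r in spot_point('scene',n)[:1]: print(n,atz('scene',r['xy'],0),r['confidence'])
"
```

```text
t 7.83 bin TCP -72.8 22.2 tipz 254.9 yaw 20.51 open 0.753 pusher -105.6 leadback -40.1 leadfront -25.1 F [ 0.5  0.  -0.5] pos [ 0.485  -0.1308  0.2549]
flap 0.0008671157101807769
[0.00058923 0.00433079 0.00089174 0.00071978 0.00262968 0.00016056]
crucible [ 0.54301399 -0.28837849  0.        ] 0.74
marker [ 0.67933327 -0.22894014  0.        ] 0.75
flask [ 0.54519558 -0.29029086  0.        ] 0.61
```

View pics/jfull.png

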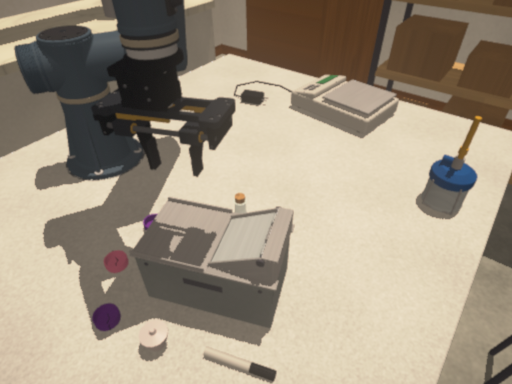

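The ledge is empty at (187,228) and the flap at (245,235) is shut, measured at 0.001 rad. The flask, crucible and marker are where they were, and the hand is clear. Handing in.

```bash
python3 -c "
from plant import order
print(order.sign_off())"
```

```text
the job is handed in; nothing more can be done
None
```

The cracked white dish was pushed off the ledge into the bin, the flap fell shut behind the hand, and the job is handed in at about 8 s. The hand-in reports no verdict.

**What I did:** I lined the jaws up with the bin's pushing direction, so the dish stood between the fingers. The front finger opened the flap to about 0.5 rad while the dish was still about 11 mm before the edge. I then moved the hand on with the jaws closing part way, so the front finger stayed against the flap and the rear finger pushed the dish over. After that I drew the hand back level and lifted it clear.

**Last checks:**
- **Flap and ledge:** the flap measured 0.001 rad and the ledge was empty.
- **Things around the bin:** the crucible and marker measured within 3 mm of where they started. The flask looked unmoved, but its final reading was wrong because the network reported the crucible's position instead.
- **Robot:** the hand was clear and the force reading was near zero.

**What disagreed or could not be checked:**
- **Finger height:** the fingertips stood at the reported TCP height, not 25 mm ahead of it as described. The depth image showed this, so I went by the image.
- **Tool tilt:** the tool leaned about 2° during the moves, with no effect I could see.
- **Dish at rest:** I could not see the dish lying in the bin. One picture showed it just inside the mouth and the next showed the mouth empty, so I infer it reached the floor.

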